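# Hold the oblong spring stamp on the form

## Robot

A 7-joint arm with a two-finger parallel gripper is mounted at the origin on the work surface; the furniture and walls round the work are solid. World frame = base frame: x ahead of the robot, y to its left, z up, the work surface at z = 0. Lengths are in mm, angles in rad, forces in N, time in s.
With the tool pointing down it reaches from about 400 to 875 mm from the base axis. Payload 4.4 kg.
Tool frame: the origin (TCP) lies at the very end of the fingers, on their centre line; the grasp point (between the pads) lies 19 mm behind it; z points along the fingers, x is the direction in which the jaws open and shut, and the axes are right-handed (so a half turn about z gives the same grasp; the last joint's range is limited). The gripper opens to 85 mm and grips with 20 to 120 N. Pads are 22 mm wide; open, the fingers measure 114 mm over their backs; the gripper's body (76 mm by 85 mm) begins 54 mm behind the grasp point. The pads swing forward as they close: fully open they stand 13 mm farther back than shut.
Start: joints at [-1.225, 0.628, 0.038, 1.517, -0.027, 0.996, -0.02], TCP at [260.147, 595.686, 231.313] pointing down, gripper open.
Joint ranges: [-3.06, 3.06], [-0.37, 2.12], [-1.25, 1.32], [0.18, 2.47], [-1.1, 4.24], [0.23, 1.98], [-2.94, 2.94]. Speed limits (rad/s): [2.57, 2.57, 3.14, 3.14, 3.14, 3.14, 3.14].

## Interface

Orientations are given as [roll, pitch, yaw] about the fixed x, y, z axes, in that order (R = Rz(yaw) Ry(pitch) Rx(roll)).
In Python, from cell import ctrl, get_image, job, models gives the robot as it stands.
- The arm moves only by the tool move_arm, never from a script. Its argument "moves" is a list that holds one entry, the list of rows, each a list of 6 numbers: the shift along the tool's x, y, z in m, then the turn, a rotation vector about the tool's x, y, z in rad. A call has 1 to 20 rows; each row is the pose to reach, as a shift and turn from the pose commanded when the call began, along the tool's axes at that moment; what a row does not reach only later rows make up. A row lasts 1/8 s, in which the tool goes at most 62.5 mm and 10.7 degrees, less where a joint would pass 70% of its speed; a pose out of reach is approached as far as the arm can. A call with a gripper value outside its range is refused whole. "jaw" is the opening, from 0 (shut) to 1 (fully open), set as the call begins (left out, the last holds). The fingers move at their own pace and stop on an object; the grip force is fixed at half the most. Time passes only in rows, so rows that repeat a pose let the fingers close. It gives the time, the measured TCP pose, the force and the opening at its end, in the units of the state.
- ctrl.read_state(): the state, without advancing time (a new reading comes with each control period).
- get_image(name): name is "scene" or "top" or "wrist"; returns a dict with "color" (480x640x3 uint8, blue, green, red), "fov_y" (degrees; the focal length in pixels is half the picture's height over the tangent of half this angle, whatever the lens; pixels are square), "cx", "cy" (the principal point, pixels), "k1" (the pictures are not rectified: a ray, as slopes to the right and down, at radius r is drawn at 1 + k1 r^2 times it, then the intrinsics apply), "origin" and "orientation" of the camera in the world; the wrist camera has in their place "hand_eye" (4x4, takes a point from camera to tool coordinates, whose origin is the TCP and whose axes are the tool frame's). Camera axes: x right, y up, looking along -z (the intrinsics and any distortion apply to the point x, -y, -z); pixel columns grow to the right and rows downward; lengths in mm; the calibration is good to about 2 mm. A picture is of the moment at which its call begins: read the wrist's pose just before it. There is no depth.
- job.finish_job(): hands the job in, once; it reports no verdict.
Trained networks look in the newest picture that a camera, given by its name, has taken for a name from the list of things; names that differ only in an ending like _2 or _b are one class to them, and where a whole thing is asked for, a point or a joint stands for the part that bears it (a point fixed in the world has none). Each returns a list of dicts, best first, with "score" (0 to 1); they miss things now and then, are a little off and sometimes report something else, mostly with a low value. They report only what shows in the picture. A call takes as long as a camera call. They do not tell look-alikes from the thing itself.
- models.cut_out(camera, thing): "pixels" (480x640 bool, what is visible of it) and "uv" ([column, row] in pixels, amid what is visible of it).
- models.place_of(camera, thing): "uv" ([column, row] in pixels: a listed point, or the origin of a listed thing).
The state is a dict: "clock": time; "qpos": joint angles; "qd": joint speeds; "tau": joint torques, N m; "eef_pos": TCP position; "tool_rot": TCP orientation; "force": force on the tool from outside, world axes, zero at the start; "torque": the same for the moment, N m; "width": finger opening in mm.
Only numpy, scipy, OpenCV 4.12 (cv2) and the standard library are available. Lean on these libraries where they do the work, as an engineer would, in place of code of your own. Each camera call takes 0.05 s, during which the arm holds its last target.

## Task

Lift the oblong hand stamp off its fork on the stamp rack and set its foot flat and squarely in the middle of the oblong frame on the clipboard's form, without touching the form anywhere else with it. Press it lightly, so that the sprung foot goes in about half way and is never forced in hard, and finish while still holding it pressed there. Leave the square stamp hanging and the other things on the desk alone.

Things in the scene. Friction and masses are not known exactly. Their poses are not given: they have to be found in the camera images.
- oblong_stamp: The stamp to use: black hand stamp with a wooden grip, 112 mm tall, about 110 g. Origin: centre of the face of its foot when fully out; z up through the grip, y along the foot's long side. Sprung oblong foot 24 (x) by 50 (y) mm; black housing 30 by 56 mm from z = 12 to 34 mm. Hangs upright in one of the rack's two forks, its axes within 3 degrees of the rack's.
- stamp_grip (a point): Middle of the oblong stamp's wooden grip, 91.5 mm above its origin. The grip is flat-sided, 34 (x) by 26 (y) mm, from 71 to 112 mm above the origin; hold it across its 26 mm.
- stamp_collar (a point): Centre of the underside of the oblong stamp's collar, 66 mm above its origin, which rests on the fork's bars. Collar 34 (x) by 38 (y) mm, 5 mm thick. Below it a round neck of 16 mm diameter, 32 mm long, goes down through the fork's slot to the housing.
- oblong_stamp_foot (a joint): How far the sprung foot of the oblong stamp is pressed up into the housing: 0 fully out, 0.010 m fully in, where it meets a hard stop. The spring starts at about 1.2 N and rises by 0.6 N a mm to about 7 N at the stop.
- stamp_face (a point): Centre of the face of the oblong stamp's foot; it moves with the foot.
- square_stamp: The other hand stamp, to be left hanging: the same grip, collar, neck and heights, but a square foot of 26 by 26 mm and a housing of 32 by 32 mm. Origin: centre of the face of its foot.
- rack: Fixed stamp rack, wood and steel, 100 (x) by 180 (y) by 96 mm; origin: centre of its underside. Base plate 10 mm thick; upright back board from x = 30 to 44 mm, 96 mm high. Two forks stick out from the board towards -x, open at that end.
- fork_left (a point): Seat of the fork at the rack's y = +60 mm, level with the tops of its bars (96 mm high); axes as the rack's. The two bars run to x = -26 mm, are 8 mm wide and 7 mm thick, with a 22 mm slot between; lips at their front ends (x = -26 to -20 mm) stand 5 mm above the bars. A hanging stamp's axis is near x = 0.
- fork_right (a point): Seat of the like fork at the rack's y = -60 mm. To take a stamp off either fork, lift it 6 to 22 mm (14 is best): the collar must clear the lips while the housing stays below the bars (25 mm of play in all); then draw it out along the rack's -x by at least 65 mm.
- form: Fixed clipboard with a form, 120 (y) by 170 (x) mm; origin: centre of its underside. Top of the paper 5 mm above the desk; a steel clip, 15 mm high, at the +x end. The oblong frame is printed near the -x edge; a smaller square frame of 36 mm stands near the clip.
- frame (a point): Centre of the oblong printed frame, on the paper, 50 mm towards -x and 15 mm towards +y from the clipboard's centre. The frame measures inside 36 mm along its x and 62 mm along its y (axes as the clipboard's); the stamp's y axis is to lie along the frame's y, either way round.
- mug: White mug, 80 mm wide, 91 mm high, on the desk behind; leave alone. Origin: underside.
- tape_dispenser: Black tape dispenser, 52 by 151 by 74 mm; leave alone. Origin: underside.
- white_glue_stick: Standing glue stick, 27 mm wide, 90 mm high, behind the rack; leave alone. Origin: underside.
- eraser: Eraser, 21 by 45 by 12 mm, on the near side of the desk; leave alone. Origin: underside.
Mind the look-alikes: they are no part of the job. Leave any blue or pink look-alike of the square_stamp alone.

How it is judged (in metres and radians):
On the way:
1. the oblong stamp is off its fork, held by the fingers alone and carried clear of the rack (distance of oblong_stamp from where it was at the start of the episode above 0.06 m and height (world z) of stamp_face above 0.02 m and contact force between oblong_stamp and the fingers above 1 N and contact force between oblong_stamp and rack below 0.05 N and contact force between oblong_stamp and form below 0.05 N), for 0.2 s.
At the end, for the whole second after the job is handed in: Held by the fingers and at rest, the oblong stamp is upright within 4 degrees, its foot within 7 mm of the frame's centre along each frame axis and 11 degrees of square, 2 to 9 mm pressed in, with 1.5 to 10 N on the form; the square stamp hangs in its fork, moved under 20 mm (x of stamp_face in the frame of frame between -0.007 and 0.007 m and y of stamp_face in the frame of frame between -0.007 and 0.007 m and angle between the y axis of oblong_stamp and the y axis of frame, either way round below 0.2 rad and angle between oblong_stamp's own z axis and vertical below 0.07 rad and contact force between oblong_stamp and form between 1.5 and 10 N and value of joint oblong_stamp_foot between 0.002 and 0.009 m and contact force between oblong_stamp and the fingers above 1 N and contact force between oblong_stamp and rack below 0.05 N and linear speed of oblong_stamp below 0.02 m/s and distance of square_stamp from where it was at the start of the episode below 0.02 m and angle between square_stamp's own z axis and vertical below 0.15 rad); the arm keeps its last pose, push and grip.
It fails at once if the oblong stamp presses the form with more than 20 N (contact force between oblong_stamp and form above 20 N).
It fails at once if the oblong stamp touches the form with its foot centre more than 13 mm off the frame's centre along a frame axis (contact force between oblong_stamp and form above 0.5 N and not (x of stamp_face in the frame of frame between -0.013 and 0.013 m and y of stamp_face in the frame of frame between -0.013 and 0.013 m)).
It fails at once if the square stamp is taken off or knocked from its fork (distance of square_stamp from where it was at the start of the episode above 0.025 m).
It fails at once if a bystander is moved more than 20 mm (distance of any of mug, tape_dispenser, white_glue_stick, eraser from where it was at the start of the episode above 0.02 m).
It also fails if it takes over 38 s, if anything falls off the work surface, if the arm or the gripper's body presses on something with over 40 N, if the wrist force passes 120 N, or if a joint passes its speed limit or range.

## Working session

There is one attempt and no reset: what is moved stays moved. The work goes in short steps, Python scripts to look and compute and a tool call to move; the robot and the scene stay as the last step left them, time stands still between calls to the robot, and variables do not carry over. Pictures are saved under pics/ and viewed, and the job is handed in when it is done.

Besides the shell and the picture viewer there is one more tool, called after "Call:" by a JSON object that holds its "fn" and its "kwargs". move_arm: Moves the arm, as the interface text tells. Its arguments: {"type":"object","properties":{"moves":{"type":"array","items":{"type":"array","items":{"type":"array","items":{"type":"number"}}}},"jaw":{"type":"number"}},"required":["moves"]}

```bash
ls; mkdir -p pics; cat > h.py <<'E'
import numpy as np, cv2
from scipy.spatial.transform import Rotation as R
from cell import ctrl, get_image, job, models
def info(im): return {k:v for k,v in im.items() if k!='color'}
E
python3 - <<'E'
from h import *
s=ctrl.read_state(); print(s)
for n in ["scene","top","wrist"]:
    im=get_image(n); cv2.imwrite(f"pics/{n}0.png",im['color']); print(n,info(im))
    for t in ["oblong_stamp","square_stamp","stamp_grip","stamp_collar","rack","fork_left","fork_right","form","frame","eraser"]:
        try: print(t,[(np.round(d['uv'],1).tolist(),round(d['score'],2)) for d in models.place_of(n,t)])
        except Exception as e: print(t,e)
E
```

```text
pics
{'clock': 0.0, 'qpos': array([-1.22483844,  0.62937909,  0.03841488,  1.51839917, -0.02697822,
        0.99628908, -0.02000491]), 'qd': array([-0.00122787,  0.00037873, -0.00114583,  0.00179291, -0.00014198,
       -0.00187925, -0.00074612]), 'tau': array([-7.65459081e-04, -5.63388312e+01,  1.22620672e+00, -1.93443328e+01,
        1.09664927e-02,  1.03984354e-02,  4.19750540e-05]), 'eef_pos': array([259.85187013, 595.09765338, 230.35727334]), 'tool_rot': array([3.14156208e+00, 1.95710700e-03, 1.15906655e+00]), 'force': array([0.48945746, 0.27403019, 0.98934527]), 'torque': array([-0.06215693,  0.00069568,  0.0136098 ]), 'width': 85.72010279191275}
scene {'fov_y': 43.65281881001442, 'cx': 319.647949137388, 'cy': 243.00489711734573, 'k1': -0.16157079645356448, 'origin': array([  25.13589287, -826.61898287,  998.34542219]), 'orientation': array([ 0.83566917, -0.01662769, -0.5571265 ])}
oblong_stamp [([456.6, 335.3], 0.64), ([299.8, 240.6], 0.62)]
square_stamp [([286.2, 212.8], 0.97), ([317.4, 203.5], 0.86), ([255.6, 198.0], 0.57)]
stamp_grip [([294.4, 211.1], 0.67), ([293.3, 241.8]
[... 957 characters left out ...]
17.7, 249.8], 0.56), ([320.9, 304.2], 0.39)]
frame [([415.7, 271.0], 0.78)]
eraser [([323.7, 304.5], 0.65)]
wrist {'fov_y': 63.62443870137913, 'cx': 324.65660581655015, 'cy': 241.13237747951936, 'k1': -0.07535614733975132, 'hand_eye': array([[ 9.99999978e-01,  1.15267948e-04, -1.74575664e-04,
        -6.02429628e-01],
       [ 5.48220173e-05, -9.49734682e-01, -3.13055956e-01,
        -8.05874001e+01],
       [-2.01885880e-04,  3.13055940e-01, -9.49734667e-01,
        -1.42411077e+02],
       [ 0.00000000e+00,  0.00000000e+00,  0.00000000e+00,
         1.00000000e+00]])}
oblong_stamp []
square_stamp []
stamp_grip []
stamp_collar []
rack []
fork_left []
fork_right []
form []
frame []
eraser []
```

View pics/scene0.png

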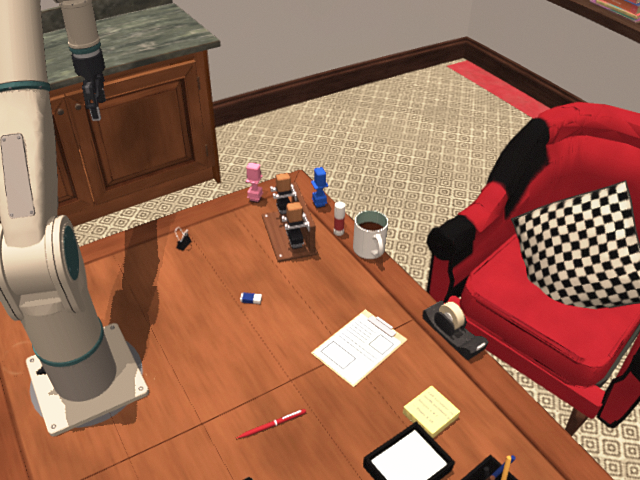

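View pics/top0.png

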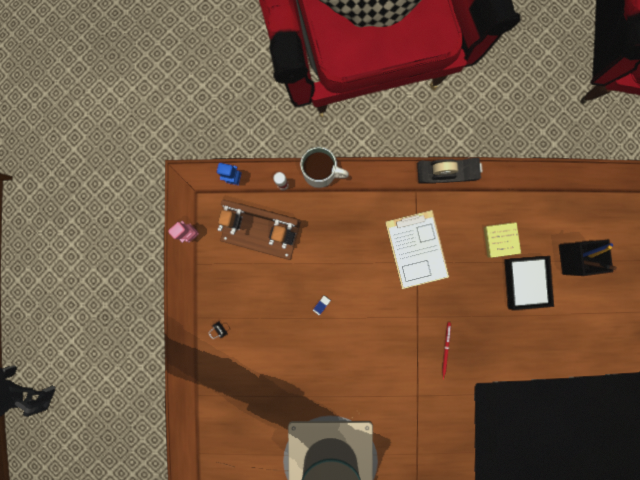

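```bash
python3 - <<'E'
import cv2
a=cv2.imread('pics/top0.png')[150:330,170:470]; cv2.imwrite('pics/top0c.png',cv2.resize(a,None,fx=2.6,fy=2.6,interpolation=3))
a=cv2.imread('pics/scene0.png')[170:290,220:380]; cv2.imwrite('pics/scene0c.png',cv2.resize(a,None,fx=4.9,fy=4.9,interpolation=3))
E
```

```text
(no output)
```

View pics/top0c.png

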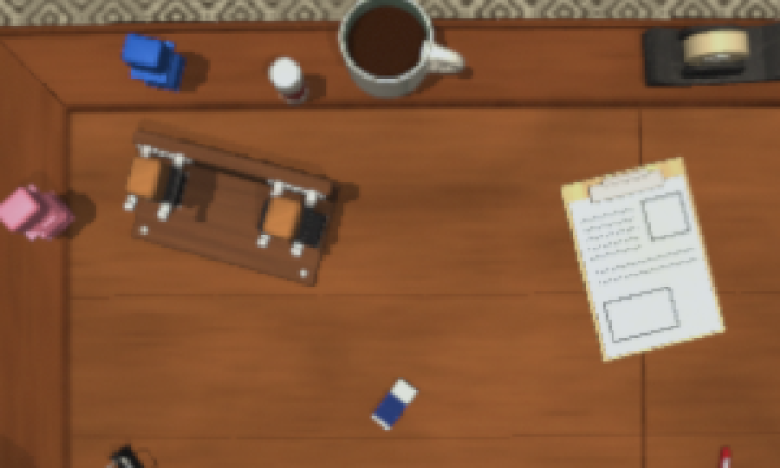

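View pics/scene0c.png

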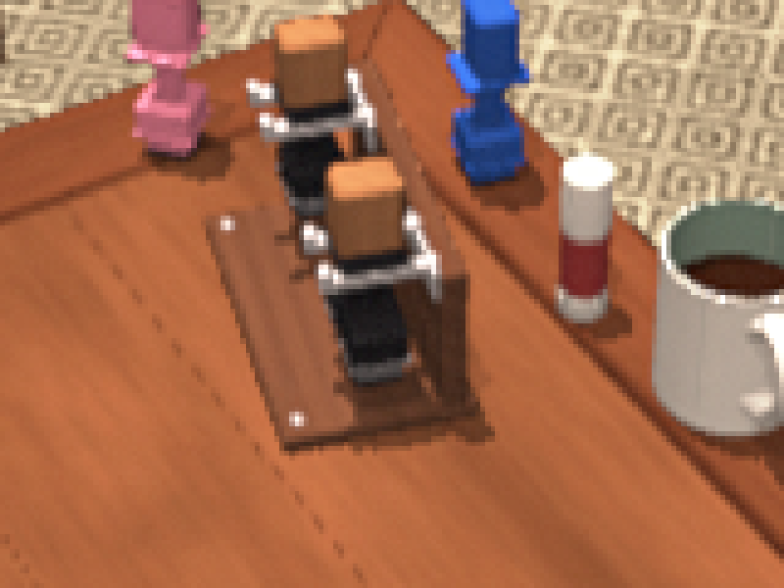

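Candidates for the oblong stamp:
- near stamp on the rack: top (283,234), scene (294,215)
- far stamp on the rack: top (228,218), scene (284,185)
- blue look-alike: top (229,174)
- pink look-alike: top (183,232)

The near one looks longer in the foot. I'll measure, then check it from the wrist.

```bash
cat >> h.py <<'E'
def pix2ray(im,uv,T=None):
    f=240/np.tan(np.radians(im['fov_y'])/2)
    d=np.array([(uv[0]-im['cx'])/f,(uv[1]-im['cy'])/f]); 
    s=d.copy()
    for _ in range(20): s=d/(1+im['k1']*(s@s))
    v=np.array([s[0],-s[1],-1.])
    if T is None: return np.array(im['origin']),R.from_euler('xyz',im['orientation']).as_matrix()@v
    return T[:3,3],T[:3,:3]@v
def atz(im,uv,z,T=None):
    o,v=pix2ray(im,uv,T); return o+v*(z-o[2])/v[2]
def tri(rays):
    A=np.zeros((3,3));b=np.zeros(3)
    for o,v in rays:
        v=v/np.linalg.norm(v);P=np.eye(3)-np.outer(v,v);A+=P;b+=P@o
    x=np.linalg.solve(A,b); return x,[np.linalg.norm(np.cross(x-o,v/np.linalg.norm(v))) for o,v in rays]
def proj(im,p,T=None):
    f=240/np.tan(np.radians(im['fov_y'])/2)
    if T is None: o,M=np.array(im['origin']),R.from_euler('xyz',im['orientation']).as_matrix()
    else: o,M=T[:3,3],T[:3,:3]
    c=M.T@(np.asarray(p)-o); s=np.array([c[0],-c[1]])/-c[2]; s=s*(1+im['k1']*(s@s))
    return np.array([im['cx'],im['cy']])+f*s
def wristT(im,s):
    T=np.eye(4);T[:3,:3]=R.from_euler('xyz',s['tool_rot']).as_matrix();T[:3,3]=s['eef_pos']
    return T@im['hand_eye']
E
python3 - <<'E'
from h import *
t=get_image('top');s=get_image('scene')
# top crop coords -> px
c=lambda u,v:(170+u/2.6+0,150+v/2.6)
print('frame corners',[np.round(atz(t,c(*p),5),1).tolist() for p in [(604,302),(671,289),(679,327),(613,341)]])
print('clipboard',[np.round(atz(t,c(*p),4),1).tolist() for p in [(562,185),(684,157),(725,330),(604,361)]])
print('rack base front',[np.round(atz(t,c(*p),10),1).tolist() for p in [(133,236),(314,285)]])
print('board top',[np.round(atz(t,c(*p),96),1).tolist() for p in [(137,126),(334,181)]])
print('frame net',atz(t,(415.7,271),5),atz(s,(339.3,354.6),5))
for n,a,b in [('near fork',(279.6,233.4),(293.5,220.2)),('collar near',(281.3,235.3),(296,218.8)),('grip',(281.6,236.7),(294.4,211.1))]:
    print(n,tri([pix2ray(t,a),pix2ray(s,b)]))
E
```

```text
frame corners [[483.0, -179.0, 5.0], [494.7, -242.5, 5.0], [458.9, -249.7, 5.0], [446.4, -187.1, 5.0]]
clipboard [[593.2, -140.9, 4.0], [619.3, -257.1, 4.0], [455.7, -293.8, 4.0], [427.7, -178.7, 4.0]]
rack base front [[547.6, 263.1, 10.0], [500.6, 92.4, 10.0]]
board top [[639.0, 239.3, 96.0], [589.5, 68.1, 96.0]]
frame net [ 470.89647604 -211.75470993    5.        ] [ 473.55983625 -214.64293361    5.        ]
near fork (array([557.26330819, 111.41539275,  95.32188905]), [np.float64(1.974333646610463), np.float64(1.9743336466103667)])
collar near (array([555.77743976, 104.73943211, 104.91454651]), [np.float64(1.9005195570037734), np.float64(1.9005195570037334)])
grip (array([550.63383172, 101.59521826, 132.31875681]), [np.float64(1.3574471055423412), np.float64(1.3574471055423658)])
```

```bash
cat >> h.py <<'E'
def rel(p0,r0,p1,r1):
    M0=R.from_euler('xyz',r0);M1=R.from_euler('xyz',r1)
    return np.r_[M0.inv().apply(np.array(p1)-p0)/1000,(M0.inv()*M1).as_rotvec()]
def after(p0,r0,row):
    M0=R.from_euler('xyz',r0)
    return np.array(p0)+M0.apply(np.array(row[:3])*1000),(M0*R.from_rotvec(row[3:])).as_euler('xyz')
E
python3 - <<'E'
from h import *
print(rel([260.147,595.686,231.313],[np.pi,0.0,1.159],[479,128,235],[np.pi,0,1.297]).round(4))
E
```

```text
[-0.341   0.3878 -0.0037  0.      0.     -0.138 ]
```

Call:
{"fn": "move_arm", "kwargs": {"moves": [[[-0.01,0.012,0,0,0,0],[-0.034,0.039,0,0,0,-0.014],[-0.068,0.078,-0.001,0,0,-0.028],[-0.102,0.116,-0.001,0,0,-0.041],[-0.136,0.155,-0.0015,0,0,-0.055],[-0.17,0.194,-0.002,0,0,-0.069],[-0.204,0.233,-0.002,0,0,-0.083],[-0.238,0.271,-0.003,0,0,-0.097],[-0.272,0.31,-0.003,0,0,-0.11],[-0.306,0.349,-0.003,0,0,-0.124],[-0.331,0.376,-0.004,0,0,-0.134],[-0.341,0.388,-0.004,0,0,-0.138],[-0.341,0.388,-0.004,0,0,-0.138],[-0.341,0.388,-0.004,0,0,-0.138]]], "jaw": 1}}

```text
clock: 3.5
eef_pos: [478.4, 129.6, 235.2]
tool_rot: [-3.141, -0.001, 1.299]
force: [0.6, -0.1, -0.0]
width: 85.6
```

```bash
python3 - <<'E'
from h import *
print(after([260.147,595.686,231.313],[np.pi,0.0,1.159],[-0.341,0.388,-0.004,0,0,-0.138]))
s=ctrl.read_state(); im=get_image('wrist'); cv2.imwrite('pics/w1.png',im['color'])
print(s['eef_pos'],s['tool_rot'],s['qpos'],s['force'])
T=wristT(im,s); np.save('w1T.npy',T)
for t in ["oblong_stamp","square_stamp","stamp_grip","stamp_collar","fork_left","fork_right","rack"]:
    print(t,[(np.round(d['uv'],1).tolist(),round(d['score'],2)) for d in models.place_of('wrist',t)])
E
```

```text
(array([479.22414338, 127.8930915 , 235.313     ]), array([-3.14159265,  0.        ,  1.297     ]))
[478.42426308 129.60070528 235.23046844] [-3.14068884e+00 -7.04823021e-04  1.29934066e+00] [-0.34542671  0.4043303   0.03470192  1.9342073  -0.02046886  0.80374189
  1.00003196] [ 0.6099461  -0.12092624 -0.02655311]
oblong_stamp [([325.2, 284.8], 0.62)]
square_stamp [([540.3, 227.6], 0.89), ([448.8, 288.0], 0.73)]
stamp_grip [([325.2, 336.0], 0.6)]
stamp_collar [([324.8, 321.5], 0.72)]
fork_left []
fork_right []
rack [([383.5, 270.9], 0.74), ([187.8, 143.8], 0.17)]
```

View pics/w1.png

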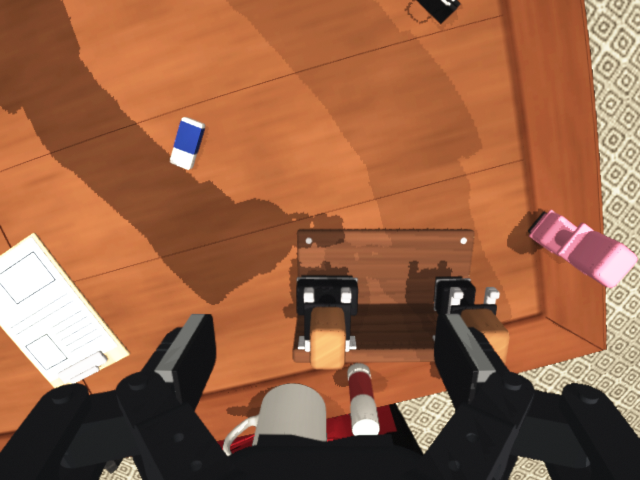

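The wrist view shows two stamps on the rack. The near one, at (327,330), has a housing about 61 px wide. The far one, at (480,320), is about 40 px, so the near stamp is the oblong one. I'll check it in a close crop.

```bash
python3 - <<'E'
import cv2
a=cv2.imread('pics/w1.png')[220:380,280:500]; cv2.imwrite('pics/w1c.png',cv2.resize(a,None,fx=3.6,fy=3.6,interpolation=3))
E
```

```text
(no output)
```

View pics/w1c.png

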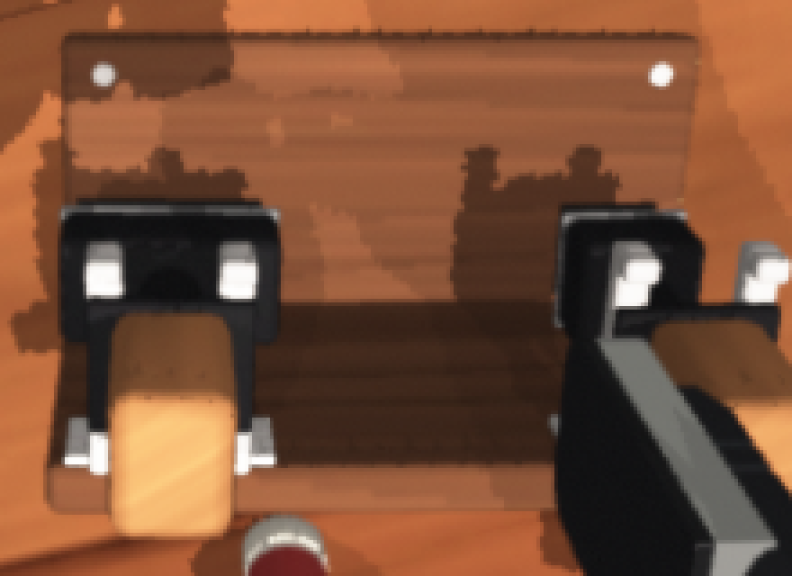

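The crop confirms it: the stamp at crop (170,380) has the wide oblong foot and the one on the right the square foot.

```bash
python3 - <<'E'
from h import *
im=get_image('wrist');T=np.load('w1T.npy')
c=lambda u,v:(280+u/3.6-.4,220+v/3.6-.4)
P=lambda u,v,z:atz(im,c(u,v),z,T)
f=[P(62,37,10),P(697,37,10)]
d=f[1]-f[0];print('base front',f,np.linalg.norm(d),'yaw',np.degrees(np.arctan2(-d[0],d[1])))
h=[P(112,392,142),P(236,392,142),P(112,535,142),P(232,535,142)]
print('grip top',np.round(h,1).tolist(),np.mean(h,0))
k=[P(88,306,101),P(252,306,101)];print('collar front top',np.round(k,1).tolist())
hs=[P(62,218,42),P(280,218,42)];print('foot front',np.round(hs,1).tolist(), np.linalg.norm(hs[0]-hs[1]))
hs=[P(62,222,64),P(280,222,64)];print('housing top front',np.round(hs,1).tolist(), np.linalg.norm(hs[0]-hs[1]))
y=-15.7*np.pi/180;ex=np.array([np.cos(y),np.sin(y),0])
o=np.mean(f,0)+50*ex;print('rack o',o,'fork_r',o-60*np.array([-ex[1],ex[0],0]))
print('collar c',np.mean(k,0)+17*ex)
# second fix: top camera vs scene grip
E
```

```text
base front [array([498.4466946 ,  95.03806287,  10.        ]), array([545.72143586, 265.14274575,  10.        ])] 176.5517043196142 yaw -15.53144053554172
grip top [[534.4, 103.5, 142.0], [540.8, 126.6, 142.0], [566.1, 94.2, 142.0], [572.7, 117.5, 142.0]] [553.49119473 110.42993328 142.        ]
collar front top [[535.3, 96.3, 101.0], [545.0, 131.3, 101.0]]
foot front [[537.4, 85.5, 42.0], [552.8, 140.7, 42.0]] 57.28057864221732
housing top front [[529.5, 89.4, 64.0], [543.8, 141.0, 64.0]] 53.58171729707526
rack o [570.21865255 166.56038201  10.        ] fork_r [553.98262579 108.79887722  10.        ]
collar c [556.50312867 109.17551057 101.        ]
```

```bash
python3 - <<'E'
from h import *
p=[478.424,129.6,235.23];r=[-3.14069,-.0007,1.29934]
for z in (165,105): print(rel(p,r,[554.5,109.5,z],[np.pi,0,1.2985]).round(4))
E
```

```text
[ 0.001   0.0787  0.0702 -0.0009 -0.0007  0.0008]
[ 0.0009  0.0788  0.1302 -0.0009 -0.0007  0.0008]
```

Call:
{"fn": "move_arm", "kwargs": {"moves": [[[0.001,0.02,0.005,0,0,0],[0.001,0.05,0.015,-0.001,-0.001,0.001],[0.001,0.072,0.03,-0.001,-0.001,0.001],[0.001,0.079,0.05,-0.001,-0.001,0.001],[0.001,0.079,0.07,-0.001,-0.001,0.001],[0.001,0.079,0.09,-0.001,-0.001,0.001],[0.001,0.079,0.108,-0.001,-0.001,0.001],[0.001,0.079,0.122,-0.001,-0.001,0.001],[0.001,0.079,0.13,-0.001,-0.001,0.001],[0.001,0.079,0.13,-0.001,-0.001,0.001],[0.001,0.079,0.13,-0.001,-0.001,0.001],[0.001,0.079,0.13,-0.001,-0.001,0.001]]]}}

```text
clock: 5.45
eef_pos: [556.0, 107.6, 105.9]
tool_rot: [3.14, 0.0, 1.296]
force: [-0.6, -0.1, -0.2]
width: 85.2
```

```bash
python3 - <<'E'
from h import *
s=ctrl.read_state(); im=get_image('wrist'); cv2.imwrite('pics/w2.png',im['color'])
print(s['eef_pos'],s['tool_rot'],s['force'])
im=get_image('scene');a=im['color'][130:290,190:400];cv2.imwrite('pics/s2.png',cv2.resize(a,None,fx=3.6,fy=3.6,interpolation=3))
E
```

```text
[555.965697   107.57502762 105.89787556] [3.13955990e+00 4.12198211e-04 1.29599209e+00] [-0.60136439 -0.09986054 -0.15412511]
```

View pics/w2.png

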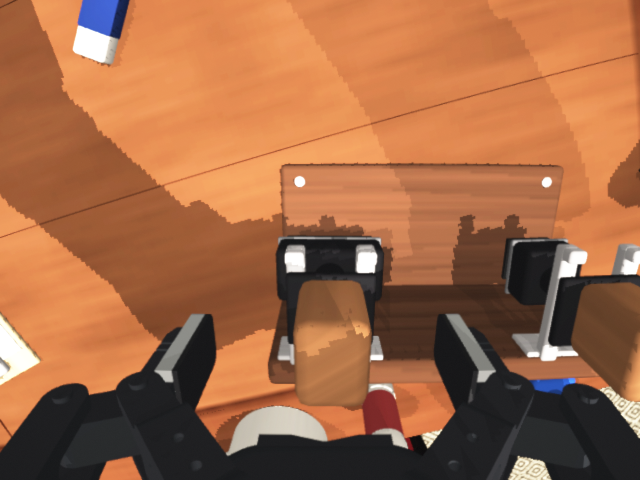

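View pics/s2.png

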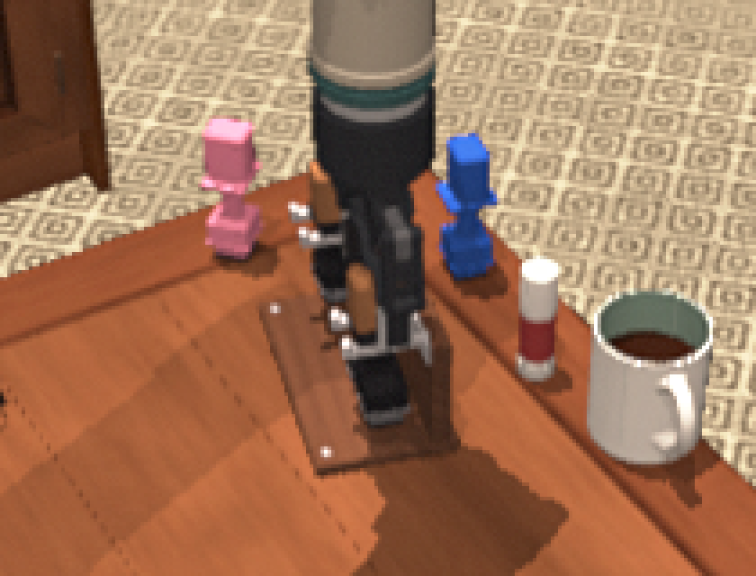

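The grip sits about 2.4 mm towards tool +x of the jaw centre (column 333 against 326), which agrees with the earlier fix. I'll correct for that and close.

Call:
{"fn": "move_arm", "kwargs": {"moves": [[[0.0012,-0.0005,0,0,0,0],[0.0023,-0.001,0,0,0,0.0],[0.0023,-0.001,0,0,0,0.0],[0.0023,-0.001,0,0,0,0.0]]]}}

```text
clock: 6.05
eef_pos: [555.2, 110.0, 105.3]
tool_rot: [3.141, 0.001, 1.296]
force: [0.0, -0.3, -0.1]
width: 85.4
```

Call:
{"fn": "move_arm", "kwargs": {"moves": [[[0,0,0,0,0,0],[0,0,0,0,0,0],[0,0,0,0,0,0],[0,0,0,0,0,0],[0,0,0,0,0,0],[0,0,0,0,0,0],[0,0,0,0,0,0],[0,0,0,0,0,0]]], "jaw": 0}}

```text
clock: 7.05
eef_pos: [555.3, 110.0, 105.4]
tool_rot: [3.14, 0.001, 1.296]
force: [0.4, -0.3, 1.9]
width: 25.5
```

```bash
python3 - <<'E'
from h import *
s=ctrl.read_state(); im=get_image('wrist'); cv2.imwrite('pics/w3.png',im['color'])
print(s['clock'],s['eef_pos'],s['tool_rot'],s['force'],s['torque'],s['width'])
E
```

```text
7.05 [555.31136744 110.01004093 105.38845111] [3.14041206e+00 8.35470477e-04 1.29594408e+00] [ 0.42543858 -0.34260695  1.94383575] [-0.01837786  0.02527606 -0.05077213] 25.500019234953243
```

View pics/w3.png

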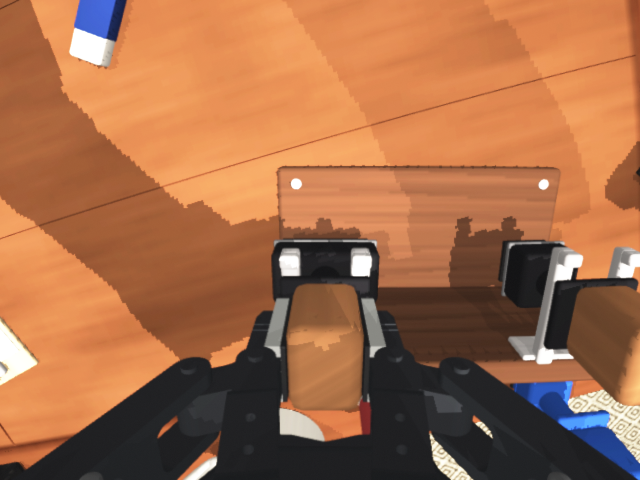

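Call:
{"fn": "move_arm", "kwargs": {"moves": [[[0,0,-0.004,0,0,0],[0,0,-0.009,0,0,0],[0,0,-0.013,0,0,0],[0,0,-0.014,0,0,0],[0,0,-0.014,0,0,0],[0,-0.006,-0.014,0,0,0],[0,-0.018,-0.014,0,0,0],[0,-0.034,-0.014,0,0,0],[0,-0.052,-0.014,0,0,0],[0,-0.07,-0.014,0,0,0],[0,-0.086,-0.014,0,0,0],[0,-0.096,-0.014,0,0,0],[0,-0.1,-0.018,0,0,0],[0,-0.1,-0.025,0,0,0],[0,-0.1,-0.03,0,0,0],[0,-0.1,-0.03,0,0,0]]]}}

```text
clock: 9.1
eef_pos: [459.8, 137.1, 135.8]
tool_rot: [3.139, 0.0, 1.295]
force: [0.5, 1.8, -0.7]
width: 25.5
```

```bash
python3 - <<'E'
from h import *
s=ctrl.read_state(); im=get_image('wrist'); cv2.imwrite('pics/w4.png',im['color'])
print(s['clock'],s['eef_pos'],s['tool_rot'],s['force'],s['torque'],s['width'])
im=get_image('scene');a=im['color'][130:410,190:460];cv2.imwrite('pics/s4.png',cv2.resize(a,None,fx=2.1,fy=2.1,interpolation=3))
im=get_image('top');cv2.imwrite('pics/t4.png',im['color'])
E
```

```text
9.1 [459.79181655 137.12614635 135.77437439] [3.13918438e+00 1.37402052e-04 1.29548824e+00] [ 0.50989844  1.79855556 -0.70262552] [ 0.02210917  0.01163165 -0.05410653] 25.473798733713643
```

View pics/w4.png

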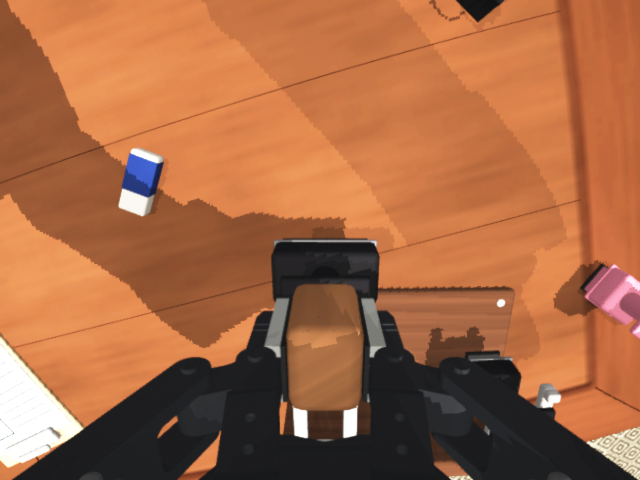

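View pics/s4.png

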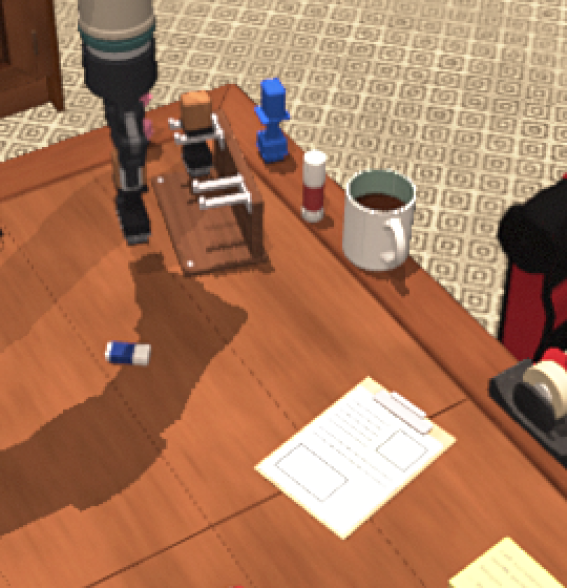

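```bash
cat > ov.py <<'E'
from h import *
import sys
def overlay(img,im,dy,dx=0,zf=75.4,yaw=0,tilt=0):
    T=np.array(im['hand_eye']); out=cv2.resize(img,None,fx=3,fy=3,interpolation=3)
    def box(hx,hy,z0,z1,col):
        # stamp frame: x_s -> tool y ; y_s -> tool x ; z up -> -tool z
        pts=[]
        for z in (z0,z1):
            q=[]
            for a,b in [(-hx,-hy),(hx,-hy),(hx,hy),(-hx,hy)]:
                v=R.from_rotvec([tilt,0,0]).apply(R.from_rotvec([0,0,yaw]).apply([b,a,-(z-91.5)]))
                p=v+np.array([dx,dy,zf-91.5]); q.append((proj(im,p,T)+.5)*3-.5)
            pts.append(np.array(q)); cv2.polylines(out,[np.int32(np.round(q))],True,col,1)
        for a,b in zip(*pts): cv2.line(out,tuple(np.int32(a)),tuple(np.int32(b)),col,1)
    box(12,25,0,12,(255,255,0)); box(15,28,12,34,(0,255,0)); box(17,19,66,71,(0,0,255)); box(17,13,71,112,(255,0,255))
    return out
E
python3 - <<'E'
from ov import *
im=get_image('wrist');cv2.imwrite('pics/w5.png',im['color'])
o=[overlay(im['color'],im,d)[660:1260,720:1230] for d in (0,-2)]
o=[cv2.resize(x,None,fx=.78,fy=.78,interpolation=cv2.INTER_AREA) for x in o]
cv2.imwrite('pics/o5.png',np.hstack(o))
E
```

```text
(no output)
```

View pics/o5.png

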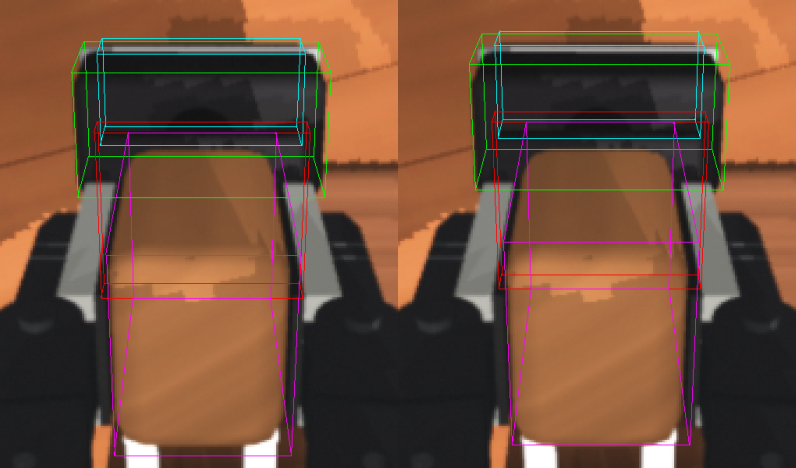

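The stamp is held square in the jaws. The model overlay fits to about 1–2 mm, and the fork is empty. Next I'll carry it high, past the frame, so the wrist camera can see the frame.

```bash
python3 - <<'E'
from h import *
s=ctrl.read_state(); print(s['clock'],s['eef_pos'],s['tool_rot'],s['qpos'])
a=s['eef_pos'];r=s['tool_rot']
g=np.radians(13);F=np.array([471.8,-214.2]);e=np.array([np.cos(g),np.sin(g)])
t=np.r_[F+95*e,175]; print(t, rel(a,r,t,[np.pi,0,np.pi/2+g]).round(4))
print((rel(a,r,t,[np.pi,0,np.pi/2+g])[None]*np.array([.03,.1,.2,.3,.4,.5,.6,.7,.8,.9,.97,1])[:,None]).round(3).tolist())
E
```

```text
9.3 [458.91552617 137.04255604 135.06045611] [3.14084020e+00 1.14691193e-03 1.29581073e+00] [-0.37881123  0.54002425  0.04158633  2.07974345 -0.04009028  0.52260535
  0.98741861]
[ 564.36515615 -192.82964984  175.        ] [-2.889e-01  1.911e-01 -3.950e-02  4.000e-04  1.300e-03 -5.019e-01]
[[-0.009, 0.006, -0.001, 0.0, 0.0, -0.015], [-0.029, 0.019, -0.004, 0.0, 0.0, -0.05], [-0.058, 0.038, -0.008, 0.0, 0.0, -0.1], [-0.087, 0.057, -0.012, 0.0, 0.0, -0.151], [-0.116, 0.076, -0.016, 0.0, 0.001, -0.201], [-0.144, 0.096, -0.02, 0.0, 0.001, -0.251], [-0.173, 0.115, -0.024, 0.0, 0.001, -0.301], [-0.202, 0.134, -0.028, 0.0, 0.001, -0.351], [-0.231, 0.153, -0.032, 0.0, 0.001, -0.402], [-0.26, 0.172, -0.036, 0.0, 0.001, -0.452], [-0.28, 0.185, -0.038, 0.0, 0.001, -0.487], [-0.289, 0.191, -0.039, 0.0, 0.001, -0.502]]
```

Call:
{"fn": "move_arm", "kwargs": {"moves": [[[-0.009,0.0,-0.01,0,0,-0.015],[-0.029,0.008,-0.022,0,0,-0.05],[-0.058,0.026,-0.032,0,0,-0.1],[-0.087,0.05,-0.038,0,0,-0.15],[-0.116,0.074,-0.04,0,0.001,-0.2],[-0.144,0.096,-0.04,0,0.001,-0.25],[-0.173,0.115,-0.04,0,0.001,-0.3],[-0.202,0.134,-0.04,0,0.001,-0.35],[-0.231,0.153,-0.04,0,0.001,-0.4],[-0.26,0.172,-0.04,0,0.001,-0.45],[-0.28,0.185,-0.04,0,0.001,-0.487],[-0.289,0.191,-0.04,0,0.001,-0.502],[-0.289,0.191,-0.04,0,0.001,-0.502],[-0.289,0.191,-0.04,0,0.001,-0.502],[-0.289,0.191,-0.04,0,0.001,-0.502]]]}}

```text
clock: 11.18
eef_pos: [564.2, -191.4, 175.8]
tool_rot: [3.141, -0.0, 1.8]
force: [0.2, -0.2, -1.1]
width: 25.2
```

```bash
python3 - <<'E'
from ov import *
s=ctrl.read_state(); im=get_image('wrist'); cv2.imwrite('pics/w6.png',im['color'])
print(s['clock'],s['eef_pos'],s['tool_rot'],s['force'],s['width'])
T=wristT(im,s);np.save('w6T.npy',T)
for d in models.place_of('wrist','frame'): print(d, atz(im,d['uv'],5,T))
E
```

```text
11.175 [ 564.21675585 -191.3961147   175.76701475] [ 3.14109942e+00 -2.55452768e-04  1.79965851e+00] [ 0.20919479 -0.19194764 -1.13153495] 25.18565773476775
{'uv': [324.7, 92.3], 'score': 0.76} [ 469.51030674 -213.6875956     5.        ]
{'uv': [322.0, 254.5], 'score': 0.73} [ 598.49564802 -186.03498114    5.        ]
{'uv': [308.2, 159.9], 'score': 0.45} [ 522.50257798 -214.89266244    5.        ]
```

View pics/w6.png

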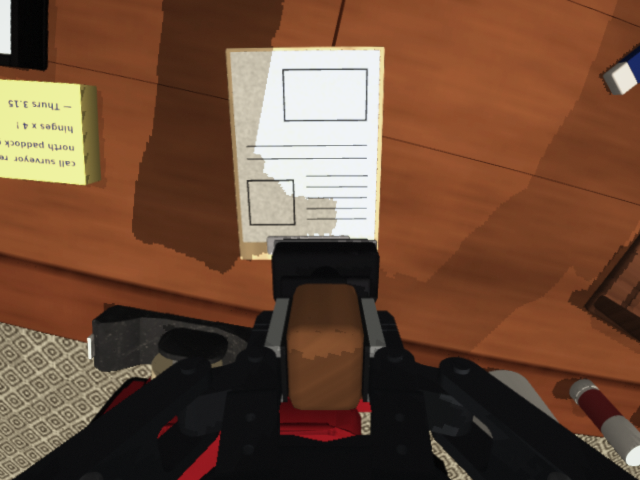

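The wrist image shows the oblong frame at (283–367, 69–121), the clipboard below it and the stamp held at (325,270).

```bash
python3 - <<'E'
from ov import *
im=get_image('wrist');T=np.load('w6T.npy')
g=cv2.cvtColor(cv2.imread('pics/w6.png'),6)
c=[atz(im,p,5,T) for p in [(283,69),(367,69),(367.5,121),(283,121)]]
print(np.round(c,1).tolist(),np.mean(c,0))
for a,b in [(0,1),(3,2),(0,3),(1,2)]:
    d=c[b]-c[a];print(np.linalg.norm(d),np.degrees(np.arctan2(d[1],d[0])))
a=cv2.imread('pics/w6.png')[55:135,265:385];cv2.imwrite('pics/w6c.png',cv2.resize(a,None,fx=6,fy=6,interpolation=cv2.INTER_NEAREST))
E
```

```text
[[460.2, -248.1, 5.0], [445.8, -186.5, 5.0], [482.6, -176.4, 5.0], [497.5, -240.5, 5.0]] [ 471.52391864 -212.87909389    5.        ]
63.32632569330602 103.11801227827353
65.82124280111644 103.11304957807036
38.127412506250344 11.541293845483697
38.1460876311476 15.290173353495625
```

View pics/w6c.png

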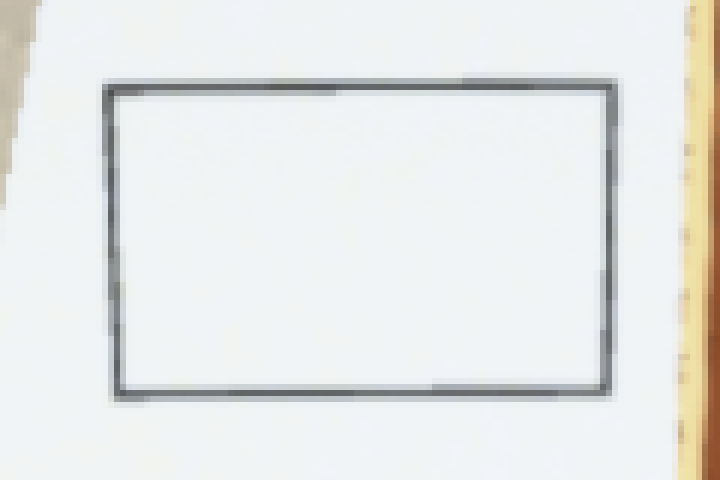

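```bash
python3 - <<'E'
from h import *
p,r=[260.147,595.686,231.313],[np.pi,0.0,1.159]
for row in [[-0.341,0.388,-0.004,0,0,-0.138],[.001,.079,.13,-.001,-.001,.001],[.0023,-.001,0,0,0,0],[0,-.1,-.03,0,0,0],[-.289,.191,-.04,0,.001,-.502]]:
    p,r=after(p,r,row);print(p,r)
for _ in range(4):
    s=ctrl.read_state();print(s['clock'],s['eef_pos'],s['tool_rot']);get_image('top')
for z in (130,95): print(rel(p,r,[471.0,-213.6,z],[np.pi,0,np.radians(103.1)]).round(4))
E
```

```text
[479.22414338 127.8930915  235.313     ] [-3.14159265  0.          1.297     ]
[555.55188866 107.49516754 105.313     ] [3.14059215e+00 9.99499667e-04 1.29599950e+00]
[555.21351641 109.98022153 105.30970065] [3.14059215e+00 9.99499667e-04 1.29599950e+00]
[458.94475018 137.15225551 135.2096207 ] [3.14059215e+00 9.99499667e-04 1.29599950e+00]
[ 564.33027351 -192.78299314  175.68953146] [3.14095076e+00 3.99078485e-04 1.79800027e+00]
11.325 [ 564.31418846 -192.06270907  175.76452312] [3.14099357e+00 2.05163206e-04 1.79898357e+00]
11.375 [ 564.3052945  -192.28311183  175.72544893] [3.14102893e+00 3.05529416e-04 1.79874040e+00]
11.425 [ 564.32650128 -192.45785251  175.73147658] [3.14096391e+00 3.74065319e-04 1.79845721e+00]
11.475 [ 564.32106193 -192.55803318  175.69574066] [3.14099514e+00 3.68599026e-04 1.79822652e+00]
[ 0.0008 -0.0957  0.0456  0.0006  0.0004 -0.0014]
[ 0.0008 -0.0957  0.0806  0.0006  0.0004 -0.0014]
```

Call:
{"fn": "move_arm", "kwargs": {"moves": [[[0,-0.008,0,0.0006,0.0004,-0.0014],[0,-0.028,0,0.0006,0.0004,-0.0014],[0.001,-0.055,0.005,0.0006,0.0004,-0.0014],[0.0008,-0.08,0.015,0.0006,0.0004,-0.0014],[0.0008,-0.092,0.03,0.0006,0.0004,-0.0014],[0.0008,-0.0957,0.05,0.0006,0.0004,-0.0014],[0.0008,-0.0957,0.065,0.0006,0.0004,-0.0014],[0.0008,-0.0957,0.076,0.0006,0.0004,-0.0014],[0.0008,-0.0957,0.08,0.0006,0.0004,-0.0014],[0.0008,-0.0957,0.08,0.0006,0.0004,-0.0014],[0.0008,-0.0957,0.08,0.0006,0.0004,-0.0014],[0.0008,-0.0957,0.08,0.0006,0.0004,-0.0014],[0.0008,-0.0957,0.08,0.0006,0.0004,-0.0014]]]}}

```text
clock: 13.15
eef_pos: [471.1, -213.7, 95.9]
tool_rot: [3.141, 0.0, 1.799]
force: [-0.1, -0.7, -1.4]
width: 25.5
```

```bash
python3 - <<'E'
from ov import *
s=ctrl.read_state(); im=get_image('wrist'); cv2.imwrite('pics/w7.png',im['color'])
print(s['clock'],s['eef_pos'],s['tool_rot'],s['force'],s['width'])
T=wristT(im,s)
# overlay frame inner rectangle + stamp
o=overlay(im['color'],im,0.5)
g=np.radians(103.1)
ey=np.array([np.cos(g),np.sin(g),0]);ex=np.array([np.sin(g),-np.cos(g),0]);F=np.array([471.5,-213.5,5])
q=[(proj(im,F+a*ex+b*ey,T)+.5)*3-.5 for a,b in [(-18,-31),(18,-31),(18,31),(-18,31)]]
cv2.polylines(o,[np.int32(q)],True,(0,165,255),1)
cv2.imwrite('pics/o7.png',cv2.resize(o[420:1300,600:1400],None,fx=.68,fy=.68,interpolation=cv2.INTER_AREA))
im=get_image('scene');a=im['color'][240:400,270:430];cv2.imwrite('pics/s7.png',cv2.resize(a,None,fx=3.7,fy=3.7,interpolation=3))
im=get_image('top');a=im['color'][190:300,370:470];cv2.imwrite('pics/t7.png',cv2.resize(a,None,fx=5,fy=5,interpolation=3))
E
```

```text
13.15 [ 471.12014002 -213.66995887   95.90088959] [3.14111446e+00 3.26410381e-04 1.79935583e+00] [-0.12026266 -0.66880612 -1.42333626] 25.48735719404127
```

View pics/o7.png

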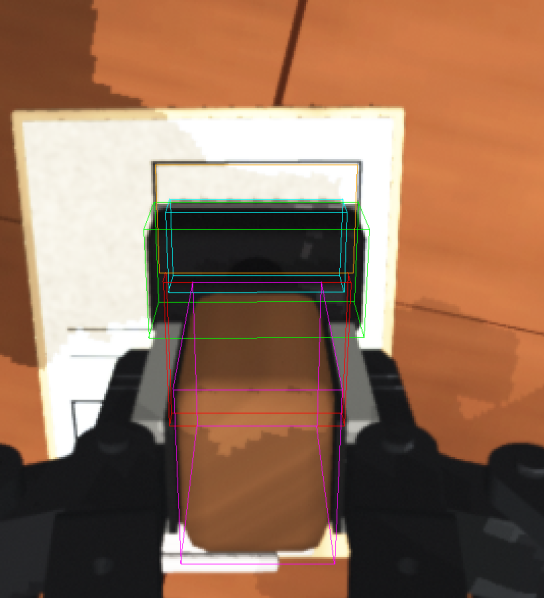

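View pics/s7.png

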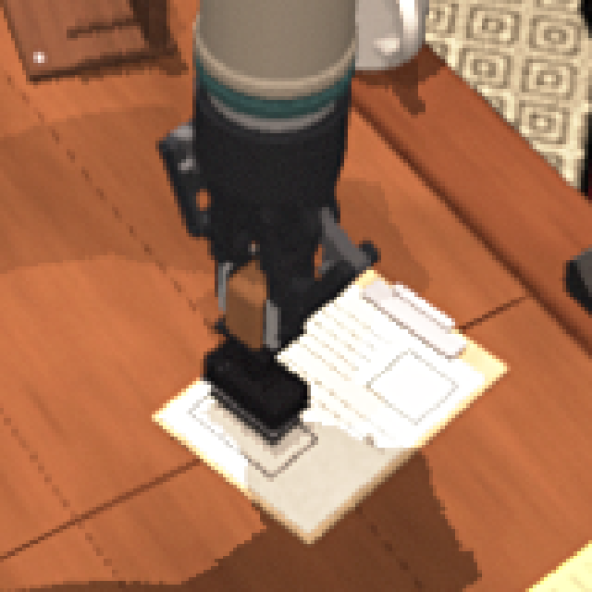

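The frame overlay (printed frame at columns 152–361, centre 257) matches the housing centre (257.5), and the front edges agree to under 1 mm. I'll go down gently and read the force.

Call:
{"fn": "move_arm", "kwargs": {"moves": [[[0,0,0.004,0,0,0],[0,0,0.009,0,0,0],[0,0,0.012,0,0,0],[0,0,0.0135,0,0,0],[0,0,0.0145,0,0,0],[0,0,0.0155,0,0,0],[0,0,0.0165,0,0,0],[0,0,0.0175,0,0,0],[0,0,0.0175,0,0,0],[0,0,0.0175,0,0,0],[0,0,0.0175,0,0,0],[0,0,0.0175,0,0,0]]]}}

```text
clock: 14.8
eef_pos: [471.0, -213.6, 78.2]
tool_rot: [3.141, 0.0, 1.799]
force: [-0.1, 0.2, 0.8]
width: 25.7
```

```bash
python3 - <<'E'
from ov import *
for _ in range(3):
    s=ctrl.read_state(); im=get_image('wrist'); print(s['clock'],s['eef_pos'],s['tool_rot'],s['force'],s['torque'],s['width'])
cv2.imwrite('pics/w8.png',im['color'][180:340,230:420].repeat(4,0).repeat(4,1))
E
```

```text
14.8 [ 471.00870376 -213.57626564   78.15448381] [3.14140941e+00 3.30011530e-05 1.79934609e+00] [-0.11252733  0.17757575  0.77117333] [ 0.04582198  0.07342626 -0.08114019] 25.735160577541862
14.85 [ 471.01694241 -213.5902359    78.14501404] [3.14143775e+00 4.14303923e-05 1.79941421e+00] [-0.38699255  0.41565683  1.46619795] [0.07766773 0.07546613 0.05021099] 25.310760848663996
14.9 [ 470.97426058 -213.58523247   78.12662736] [ 3.14151376e+00 -1.56806701e-05  1.79935372e+00] [-0.23808711  0.78620759  0.82789807] [0.0778046  0.04990095 0.00372547] 25.337801190920366
```

View pics/w8.png

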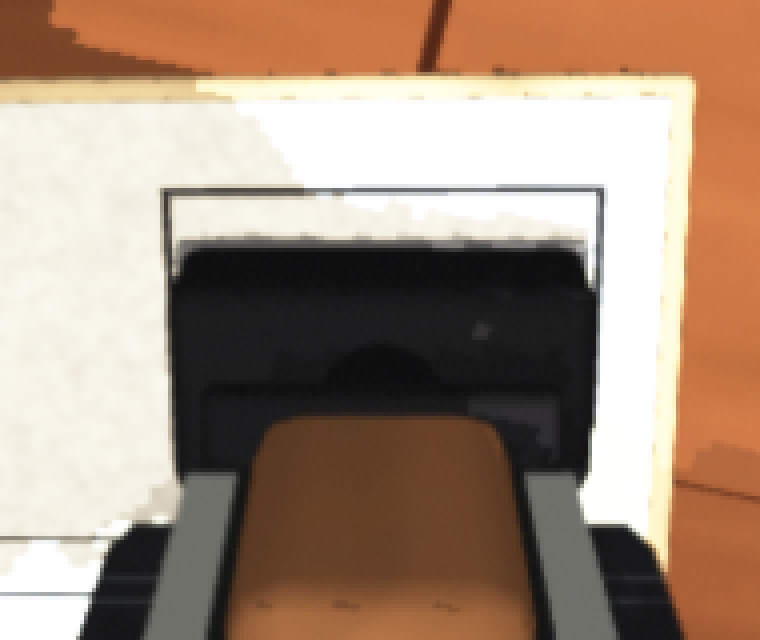

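```bash
python3 - <<'E'
from ov import *
s=ctrl.read_state();im=get_image('wrist');T=wristT(im,s)
M=R.from_euler('xyz',s['tool_rot']).as_matrix()
tl=lambda p:M.T@(p-s['eef_pos'])
for n,r,c,z in [('line',227,325,5),('foot',239.5,325,5),('foot/housingz15',239.5,325,15),('Lline',228,272,5),('Rline',228,380,5),('Lfoot',241,276,5),('Rfoot',241,376,5)]:
    print(n,tl(atz(im,(c,r),z,T)).round(1))
E
```

```text
line [ -0.2 -18.5  73.1]
foot [ -0.2 -10.8  73.1]
foot/housingz15 [ -0.2 -14.1  63.1]
Lline [-31.  -17.9  73.1]
Rline [ 31.8 -17.9  73.1]
Lfoot [-28.9  -9.9  73.1]
Rfoot [29.8 -9.9 73.1]
```

The frame centre is at tool y ≈ -0.2 mm and the foot at about +1 mm, which is well inside 7 mm. The force rose about 2.2 N, so the foot is in about 2 mm. I'll press 3 mm more.

Call:
{"fn": "move_arm", "kwargs": {"moves": [[[0,0,0.001,0,0,0],[0,0,0.002,0,0,0],[0,0,0.003,0,0,0],[0,0,0.003,0,0,0],[0,0,0.003,0,0,0],[0,0,0.003,0,0,0],[0,0,0.003,0,0,0],[0,0,0.003,0,0,0]]]}}

```text
clock: 16.0
eef_pos: [471.0, -213.6, 75.1]
tool_rot: [3.142, 0.0, 1.799]
force: [-0.8, -0.3, 2.7]
width: 25.1
```

```bash
python3 - <<'E'
from ov import *
F=[]
for _ in range(6):
    s=ctrl.read_state(); im=get_image('wrist');F.append(s['force'])
print(s['clock'],s['eef_pos'],s['tool_rot'],np.mean(F,0),np.std(F,0),s['torque'],s['width'])
a=im['color'][180:340,230:420].repeat(3,0).repeat(3,1)
b=get_image('scene')['color'][200:360,230:420]; cv2.imwrite('pics/w9.png',a); cv2.imwrite('pics/s9.png',cv2.resize(b,None,fx=4,fy=4,interpolation=3))
im=get_image('top');cv2.imwrite('pics/t9.png',im['color'])
E
```

```text
16.25 [ 471.00478001 -213.59805394   75.11704929] [3.14150195e+00 2.94761872e-05 1.79940490e+00] [-0.47041169  0.45245772  3.54350018] [0.22108599 0.40586287 0.54703859] [0.07934173 0.08817056 0.01439343] 25.190546130120136
```

View pics/w9.png

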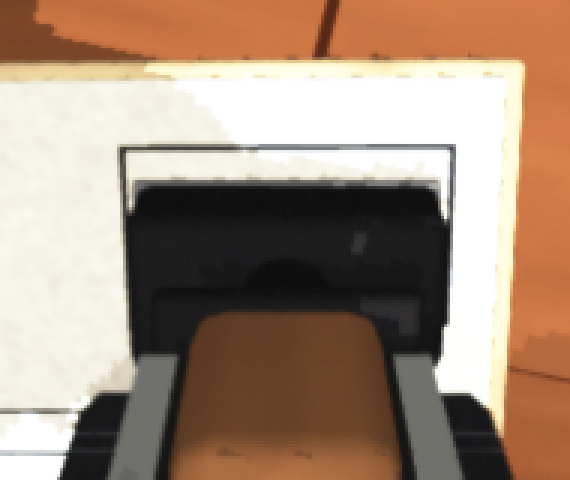

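View pics/t9.png

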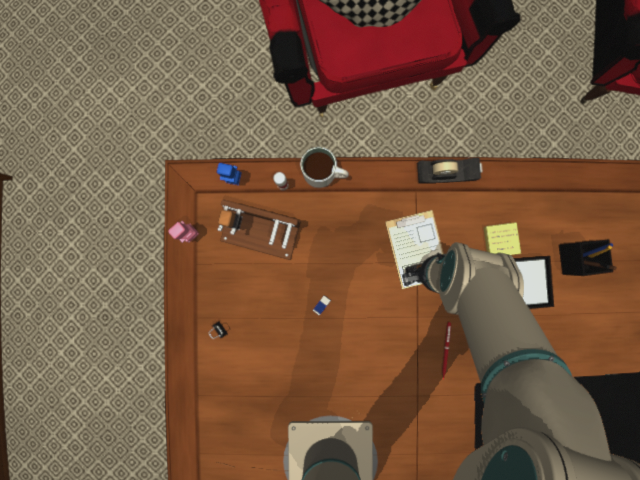

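View pics/s9.png

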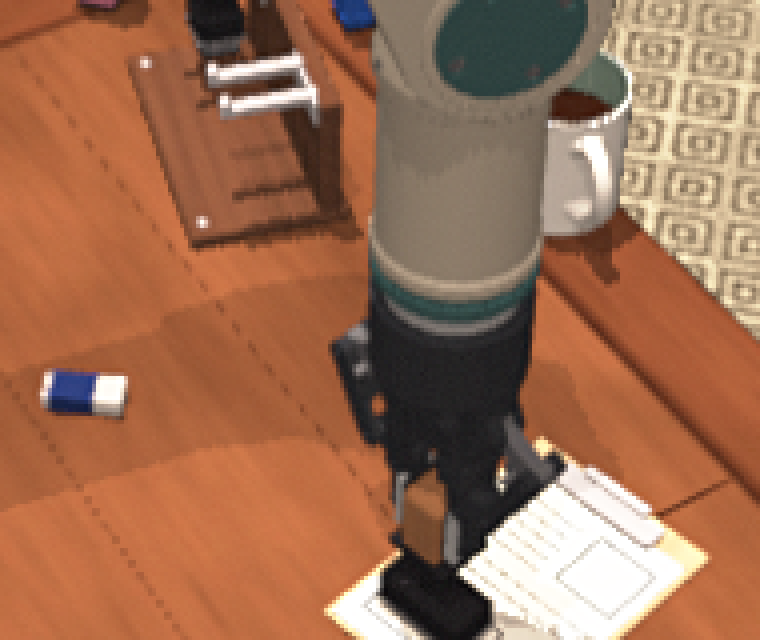

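The net push is about 4.6 N, which means the foot is in about 5–6 mm. The stamp sits squarely in the frame, the square stamp still hangs in its fork and the bystanders have not moved.

```bash
python3 -c "
from h import *
print(job.finish_job()); print(ctrl.read_state()['force'])"
```

```text
the job is handed in; nothing more can be done
None
the job is handed in; nothing more can be done
```

I took the oblong stamp off the near (right) fork by lifting it 14 mm and drawing it out 100 mm. I set it on the oblong frame, pressed it about half way, and handed the job in while still holding it there. The robot gave no verdict.

My last checks:
- **Position:** the foot is about 1–1.5 mm off the frame's centre along the frame's x and under 0.5 mm along its y. It is square to the frame within about 0.5°.
- **Press:** I read a net push of about 4.6 N, which means about 5.7 mm in; the height gives about 5.3 mm.
- **Grip:** the jaws are at about 25 mm on the grip.
- **Other things:** the square stamp still hangs in its fork, and nothing else appears moved in the top view.

**One disagreement:** overlaying the stamp's model on the wrist image gave positions for the grip and the foot that differ by about 2 mm. That could be calibration error or a tilt of about 1°, and I did not settle which; the limit is 4°.

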